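# Find the rocking corner of the carving plate and shim it

## Robot

A 6-joint arm with a two-finger parallel gripper is mounted at the origin on the work surface. World frame = base frame: x ahead of the robot, y to its left, z up, the work surface at z = 0. Lengths are in m, angles in degrees, forces in N, time in s.
With the tool pointing down it reaches from about 0.225 to 0.725 m from the base axis. Payload 3.1 kg.
Tool frame: the origin (TCP) lies at the very end of the fingers, on their centre line; the grasp point (between the pads) lies 19 mm behind it; z points along the fingers, y is the line along which they close (so a half turn about z gives the same grasp; the last joint's range is limited). The gripper opens to 85 mm and grips with 20 to 120 N. Pads are 22 mm wide; open, the fingers measure 114 mm over their backs; the gripper's body (76 mm by 85 mm) begins 54 mm behind the grasp point. The pads swing forward as they close: fully open they stand 13 mm farther back than shut.
Start: joints at [-74.874, 2.75, 5.684, 92.934, 0, 82.678], TCP at [0.2, -0.485, 0.231] pointing down, gripper open.
Joint ranges: [-166.93, 166.93], [-56.73, 111.36], [-69.38, 81.34], [-121.58, 131.49], [-85.45, 84.26], [-180, 180]. Speed limits (degrees/s): [159.86, 159.86, 180, 180, 180, 180].

## Interface

Orientations are given as [roll, pitch, yaw] about the fixed x, y, z axes, in that order (R = Rz(yaw) Ry(pitch) Rx(roll)).
In Python, from plant import bot gives the robot as it stands.
- The arm moves only by the tool jog_arm, never from a script. Its argument "moves" is a list of rows, each a list of 6 numbers: the shift along the world's x, y, z in units of 400 mm (1.0 is 400 mm), then the turn, a rotation vector about the world's x, y, z in units of 0.1 rad (1.0 is 0.1 rad). A call has 1 to 5 rows; each row shifts and turns the commanded pose from where the row before left it; what a row does not reach is not made up. A row lasts 1/12 s, in which the tool goes at most 41.7 mm and 7.16 degrees, less where a joint would pass 70% of its speed; a pose out of reach is approached as far as the arm can. A call with a number of a shift or a turn outside -1 to 1 is refused whole. A call with a gripper value outside its range is refused whole. "jaw" is the opening in per cent of the stroke, from 0 (shut) to 100 (fully open), set as the call begins (left out, the last holds). The fingers move at their own pace and stop on an object; "force" is the grip in N (left out, the last holds). Time passes only in rows, so rows that do not move let the fingers close. It gives the time, the measured TCP pose, the force, the opening and the grip force at its end, in the units of the state.
- bot.state(): the state, without advancing time (a new reading comes with each control period).
- bot.snapshot(name): name is "scene" or "top" or "wrist"; returns a dict with "color" (420x560x3 uint8, red, green, blue), "range_z" (420x560 float32, m along the optical axis (not along the pixel's ray), 0 where there is no reading), "camera_matrix" (3x3 intrinsics, pixels), "k1" (the pictures are not rectified: a ray, as slopes to the right and down, at radius r is drawn at 1 + k1 r^2 times it, then the intrinsics apply), "eye" and "attitude" of the camera in the world; the wrist camera has in their place "hand_eye" (4x4, takes a point from camera to tool coordinates, whose origin is the TCP and whose axes are the flange's). Camera axes: x right, y down, z forward; pixel columns grow to the right and rows downward; lengths in m; the calibration is good to about 2 mm. A picture is of the moment at which its call begins: read the wrist's pose just before it.
- bot.close_job(): hands the job in; it is judged then, once.
The state is a dict: "t": time; "joint_positions": joint angles; "qvel": joint speeds; "joint_efforts": joint torques, N m; "eef_pos": TCP position; "tool_rot": TCP orientation; "contact_force": force on the tool from outside, world axes, zero at the start; "torque": the same for the moment, N m; "width": finger opening in m; "grip_force": force on a finger pad.
Only numpy, scipy, OpenCV 4.12 (cv2) and the standard library are available. Lean on these libraries where they do the work, as an engineer would, in place of code of your own. Each camera call takes 0.05 s, during which the arm holds its last target. There are 200 camera calls.

## Task

The carving plate on the levelling jig rocks on one slack corner: with the fingertips press its corners down one after another until you find the one that gives. Press the red tab of that corner's shim down until it lies flat, leaving the other three shims up, then press that same corner down once more, firmly, to check that the shim now carries it, and move clear. Nothing is picked up; leave the mallet, gouge and glue jar alone and the plate in its place.

Things in the scene. Friction and masses are not known exactly. Their poses are not given: they have to be found in the camera images.
- jig: The levelling jig: a wooden base board 220 (x) by 360 (y) by 12 mm lying fixed on the bench. Origin: centre of its underside; x points away from the robot, y to the left, z up (turned up to 0.25 rad about z). Four blue brackets hold the shims; two wooden end stops and the brackets keep the plate from sliding more than about 2 mm.
- plate: Loose square wooden carving plate, 180 x 180 x 18 mm, 0.45 kg, carved scrolls in the middle, a 28 mm dark steel disc at each corner. Origin: centre of its underside, 34 mm above the bench; axes parallel to the jig's. It rests on four hidden rubber feet, one under each disc: three firm, one (not known beforehand) slack. While the slack corner is down, the opposite one rises.
- corner_nl (a point): Centre of the dark steel disc on the plate's top at its near left corner as seen from the robot (64 mm from the plate's centre in x and y), 52 mm above the bench: the place to press that corner. A slack corner sinks about 4 mm under 2 to 5 N and springs back when let go; a firm one gives less than 1 mm under 10 N.
- corner_nr (a point): Centre of the dark steel disc on the plate's top at its near right corner as seen from the robot (64 mm from the plate's centre in x and y), 52 mm above the bench: the place to press that corner. A slack corner sinks about 4 mm under 2 to 5 N and springs back when let go; a firm one gives less than 1 mm under 10 N.
- corner_fl (a point): Centre of the dark steel disc on the plate's top at its far left corner as seen from the robot (64 mm from the plate's centre in x and y), 52 mm above the bench: the place to press that corner. A slack corner sinks about 4 mm under 2 to 5 N and springs back when let go; a firm one gives less than 1 mm under 10 N.
- corner_fr (a point): Centre of the dark steel disc on the plate's top at its far right corner as seen from the robot (64 mm from the plate's centre in x and y), 52 mm above the bench: the place to press that corner. A slack corner sinks about 4 mm under 2 to 5 N and springs back when let go; a firm one gives less than 1 mm under 10 N.
- shim_nl (a joint): Hinge of the near left corner's rocker shim, a steel tongue whose inner end lies under the plate's edge. 0: tab slopes up (starts at 0 to 0.05); 0.35 rad: flat on its blue rest, inner end 1.5 mm below the level plate, so that a slack corner now sinks only 1 to 2 mm and is then carried. Stiff: about 8 N on the tab moves it, and it stays where it is left.
- shim_nl_tab (a point): Centre of the top face of the red tab (26 x 26 x 6 mm) at the outer end of the near left shim, 50 mm outward of its hinge and about 156 mm from the jig's centre line; about 49 mm above the bench when up, 32.5 mm when flat.
- shim_nr (a joint): Hinge of the near right corner's rocker shim, a steel tongue whose inner end lies under the plate's edge. 0: tab slopes up (starts at 0 to 0.05); 0.35 rad: flat on its blue rest, inner end 1.5 mm below the level plate, so that a slack corner now sinks only 1 to 2 mm and is then carried. Stiff: about 8 N on the tab moves it, and it stays where it is left.
- shim_nr_tab (a point): Centre of the top face of the red tab (26 x 26 x 6 mm) at the outer end of the near right shim, 50 mm outward of its hinge and about 156 mm from the jig's centre line; about 49 mm above the bench when up, 32.5 mm when flat.
- shim_fl (a joint): Hinge of the far left corner's rocker shim, a steel tongue whose inner end lies under the plate's edge. 0: tab slopes up (starts at 0 to 0.05); 0.35 rad: flat on its blue rest, inner end 1.5 mm below the level plate, so that a slack corner now sinks only 1 to 2 mm and is then carried. Stiff: about 8 N on the tab moves it, and it stays where it is left.
- shim_fl_tab (a point): Centre of the top face of the red tab (26 x 26 x 6 mm) at the outer end of the far left shim, 50 mm outward of its hinge and about 156 mm from the jig's centre line; about 49 mm above the bench when up, 32.5 mm when flat.
- shim_fr (a joint): Hinge of the far right corner's rocker shim, a steel tongue whose inner end lies under the plate's edge. 0: tab slopes up (starts at 0 to 0.05); 0.35 rad: flat on its blue rest, inner end 1.5 mm below the level plate, so that a slack corner now sinks only 1 to 2 mm and is then carried. Stiff: about 8 N on the tab moves it, and it stays where it is left.
- shim_fr_tab (a point): Centre of the top face of the red tab (26 x 26 x 6 mm) at the outer end of the far right shim, 50 mm outward of its hinge and about 156 mm from the jig's centre line; about 49 mm above the bench when up, 32.5 mm when flat.
- mallet: Bystander: carver's mallet lying on the bench, wooden handle, white head, 260 mm long. Origin: underside centre.
- gouge: Bystander: gouge with a wooden handle lying on the bench, 200 mm long, 26 mm thick. Origin: underside centre.
- gluepot: Bystander: closed glue jar standing on the bench, 56 mm across, 80 mm tall. Origin: underside centre.

How it is judged:
By the outcome, as a careful person would: the job done as asked, in the order asked, and still so for the second after the job is handed in, with the robot touching nothing.
It also fails if it takes over 48 s, if anything falls off the work surface, if the arm or the gripper's body presses on something with over 40 N, if the wrist force passes 120 N, or if a joint passes its speed limit or range.

## Working session

There is one attempt and no reset: what is moved stays moved. The work goes in short steps, Python scripts to look and compute and a tool call to move; the robot and the scene stay as the last step left them, time stands still between calls to the robot, and variables do not carry over. Pictures are saved under pics/ and viewed, at most 10 in all, crops included, and the job is handed in when it is done.

Besides the shell and the picture viewer there is one more tool, called after ">>>" as a command line: name --pt "numbers of a row" for each row, then --argument value for the rest. jog_arm: Moves the arm, as the interface text tells. Its arguments: {"type":"object","properties":{"moves":{"type":"array"},"jaw":{"type":"number"},"force":{"type":"number"}},"required":["moves"]}

```bash
mkdir -p pics; ls; cat > h.py <<'E'
import numpy as np, cv2
from plant import bot
def save(n,c): cv2.imwrite('pics/'+n+'.png', c[:,:,::-1])
E
python3 - <<'E'
from h import *
s=bot.state(); print(s['t'],s['eef_pos'],s['tool_rot'],s['contact_force'])
d=bot.snapshot("top"); save('top',d['color']); np.savez('top.npz',**d); print(d['eye'],d['attitude'],d['k1'],d['camera_matrix'])
E
```

```text
pics
0.0 [ 0.20031628 -0.48462182  0.23010095] [-1.79864361e+02 -1.61302823e-02  2.24524502e+01] [0.16085411 0.19336842 0.00111343]
[0.35525485 0.00549802 0.99586441] [-169.56192608    0.84582251  -89.59220339] -0.021992315315865225 [[400.6634683    0.         278.98017455]
 [  0.         400.6634683  209.37129364]
 [  0.           0.           1.        ]]
```

View pics/top.png

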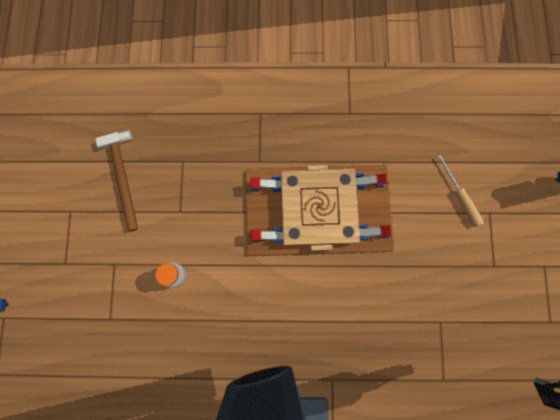

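The top view shows the plate centred near pixel (320,207). The discs are near (292,181), (344,180), (294,233) and (348,232), the red tabs near (256,184), (380,180), (256,235) and (385,231), and the bystanders are well clear.

```bash
cat >> h.py <<'E'
from scipy.spatial.transform import Rotation as R
def ray(d,uv,z):
    K=d['camera_matrix']; 
    p=cv2.undistortPoints(np.array(uv,float).reshape(-1,1,2),K,np.array([float(d['k1']),0,0,0]))[:,0]
    v=np.c_[p,np.ones(len(p))]@R.from_euler('xyz',d['attitude'],degrees=True).as_matrix().T
    e=np.array(d['eye']); return e+v*((z-e[2])/v[:,2])[:,None]
def blobs(m,lo,hi):
    n,_,st,c=cv2.connectedComponentsWithStats(m.astype(np.uint8)); return [(c[i],st[i,4]) for i in range(1,n) if lo<st[i,4]<hi]
E
python3 - <<'E'
from h import *
d=dict(np.load('top.npz')); c=d['color'].astype(int)
roi=np.zeros(c.shape[:2],bool); roi[160:265,240:400]=1
red=(c[...,0]>110)&(c[...,1]<50)&(c[...,2]<60)&roi
pl=np.zeros_like(roi); pl[172:242,284:356]=1
dark=(c.max(2)<90)&pl
for n,m,z in(('red',red,.047),('disc',dark,.052)):
    b=blobs(m,15,150); print(n,[(x.round(1),a) for x,a in b]); P=ray(d,[x for x,a in b],z); print(P.round(4))
    for x,a in b: print(d['range_z'][int(x[1]+.5),int(x[0]+.5)])
    print(P.mean(0), np.linalg.norm(P[:,None]-P[None],axis=2).round(4)[0])
E
```

```text
red [(array([381.5, 178.3]), np.int32(82)), (array([254.7, 182.6]), np.int32(82)), (array([385.6, 230. ]), np.int32(90)), (array([255.3, 234.4]), np.int32(87))]
[[ 0.608  -0.2287  0.047 ]
 [ 0.5962  0.0805  0.047 ]
 [ 0.4812 -0.2335  0.047 ]
 [ 0.469   0.0767  0.047 ]]
0.9713354
0.97392946
0.94792235
0.9527715
[ 0.53859967 -0.07625168  0.047     ] [0.     0.3093 0.1269 0.3355]
disc [(array([344.7, 178.9]), np.int32(67)), (array([291.8, 180.5]), np.int32(68)), (array([347.9, 231.2]), np.int32(70)), (array([293.9, 232.9]), np.int32(71))]
[[ 0.6049 -0.1382  0.052 ]
 [ 0.6004 -0.0099  0.052 ]
 [ 0.4773 -0.143   0.052 ]
 [ 0.4725 -0.0151  0.052 ]]
0.96798164
0.9682951
0.94855404
0.9473223
[ 0.53879049 -0.07653611  0.052     ] [0.     0.1285 0.1277 0.1808]
```

>>> jog_arm --pt "0.058 0.071 -0.03 0 0 0" --pt "0.058 0.071 -0.03 0 0 0" --pt "0.058 0.071 -0.03 0 0 0" --pt "0.058 0.071 -0.03 0 0 0" --pt "0.058 0.071 -0.03 0 0 0" --jaw 0

```text
t: 0.47
eef_pos: [0.3169, -0.3415, 0.17]
tool_rot: [-179.9, 0.0, 22.4]
contact_force: [1.2, -0.8, -0.4]
width: 0.0252
grip_force: 0.0
```

>>> jog_arm --pt "0.058 0.071 -0.03 0 0 0" --pt "0.058 0.071 -0.03 0 0 0" --pt "0.058 0.071 -0.03 0 0 0" --pt "0.058 0.071 -0.03 0 0 0" --pt "0.058 0.071 -0.03 0 0 0"

```text
t: 0.88
eef_pos: [0.4328, -0.1993, 0.1101]
tool_rot: [-180.0, 0.0, 22.4]
contact_force: [0.3, 0.1, -0.3]
width: -0.0002
grip_force: 0.0
```

>>> jog_arm --pt "0.056 0.071 -0.03 0 0 0" --pt "0.056 0.071 -0.03 0 0 0" --pt "0 0 0 0 0 0" --pt "0 0 0 0 0 0"

```text
t: 1.22
eef_pos: [0.4766, -0.1422, 0.0854]
tool_rot: [-179.8, 0.2, 22.7]
contact_force: [-0.5, 0.6, 0.8]
width: -0.0001
grip_force: 0.0
```

>>> jog_arm --pt "0 0 -0.04 0 0 0" --pt "0 0 -0.03 0 0 0" --pt "0 0 -0.005 0 0 0" --pt "0 0 -0.004 0 0 0" --pt "0 0 0 0 0 0"

```text
t: 1.63
eef_pos: [0.4765, -0.145, 0.0554]
tool_rot: [-180.0, 0.0, 22.4]
contact_force: [-0.7, 0.6, -0.3]
width: -0.0002
grip_force: 0.0
```

>>> jog_arm --pt "0 0 -0.0025 0 0 0" --pt "0 0 0 0 0 0" --pt "0 0 0 0 0 0"

```text
t: 1.88
eef_pos: [0.4776, -0.1448, 0.0554]
tool_rot: [180.0, -0.0, 22.4]
contact_force: [-0.7, 0.6, 1.2]
width: -0.0002
grip_force: 0.0
```

>>> jog_arm --pt "0 0 -0.0025 0 0 0" --pt "0 0 0 0 0 0" --pt "0 0 0 0 0 0"

```text
t: 2.13
eef_pos: [0.4773, -0.1444, 0.0538]
tool_rot: [180.0, -0.0, 22.5]
contact_force: [-0.3, -0.3, 0.0]
width: 0.0003
grip_force: 0.0
```

>>> jog_arm --pt "0 0 -0.0025 0 0 0" --pt "0 0 -0.0025 0 0 0" --pt "0 0 0 0 0 0"

```text
t: 2.38
eef_pos: [0.4774, -0.1444, 0.0521]
tool_rot: [180.0, -0.0, 22.5]
contact_force: [-0.3, 0.2, 2.4]
width: -0.0001
grip_force: 1.1
```

>>> jog_arm --pt "0 0 -0.0025 0 0 0" --pt "0 0 0 0 0 0"

```text
t: 2.55
eef_pos: [0.4775, -0.1444, 0.052]
tool_rot: [180.0, -0.0, 22.5]
contact_force: [-2.3, 1.1, 6.7]
width: -0.0
grip_force: 3.5
```

>>> jog_arm --pt "0 0 -0.0025 0 0 0" --pt "0 0 0 0 0 0"

```text
t: 2.72
eef_pos: [0.4775, -0.1445, 0.052]
tool_rot: [180.0, -0.0, 22.5]
contact_force: [-3.6, 0.7, 11.0]
width: -0.0001
grip_force: 5.6
```

Near right is firm: 11 N with no give. Next is near left.

>>> jog_arm --pt "0 0 0.04 0 0 0" --pt "-0.003 0.08 0 0 0 0" --pt "-0.003 0.08 0 0 0 0" --pt "-0.003 0.08 0 0 0 0" --pt "-0.003 0.083 0 0 0 0"

```text
t: 3.13
eef_pos: [0.4723, -0.0143, 0.0656]
tool_rot: [180.0, -0.0, 22.4]
contact_force: [0.4, -0.4, -0.2]
width: 0.0003
grip_force: 0.0
```

>>> jog_arm --pt "0 0 -0.025 0 0 0" --pt "0 0 -0.005 0 0 0" --pt "0 0 -0.0025 0 0 0" --pt "0 0 0 0 0 0"

```text
t: 3.47
eef_pos: [0.4722, -0.0159, 0.0523]
tool_rot: [-180.0, 0.0, 22.4]
contact_force: [-0.3, 0.2, -0.6]
width: -0.0001
grip_force: 0.0
```

>>> jog_arm --pt "0 0 -0.0025 0 0 0" --pt "0 0 0 0 0 0"

```text
t: 3.63
eef_pos: [0.4727, -0.0164, 0.052]
tool_rot: [180.0, -0.0, 22.3]
contact_force: [-1.2, 0.9, 1.7]
width: 0.0001
grip_force: 1.0
```

>>> jog_arm --pt "0 0 -0.0025 0 0 0" --pt "0 0 0 0 0 0"

```text
t: 3.8
eef_pos: [0.4726, -0.0162, 0.051]
tool_rot: [179.9, 0.0, 22.4]
contact_force: [-1.8, -1.0, 2.5]
width: 0.0001
grip_force: 1.2
```

>>> jog_arm --pt "0 0 -0.0025 0 0 0" --pt "0 0 0 0 0 0"

```text
t: 3.97
eef_pos: [0.4725, -0.0159, 0.0498]
tool_rot: [179.9, 0.0, 22.4]
contact_force: [-0.5, -1.2, 2.5]
width: -0.0002
grip_force: 1.4
```

Near left is giving. I'll press a little further to confirm.

>>> jog_arm --pt "0 0 -0.0025 0 0 0" --pt "0 0 -0.0025 0 0 0" --pt "0 0 0 0 0 0"

```text
t: 4.22
eef_pos: [0.4725, -0.0155, 0.0481]
tool_rot: [180.0, 0.0, 22.4]
contact_force: [-2.0, -2.2, 4.3]
width: 0.0001
grip_force: 2.2
```

>>> jog_arm --pt "0 0 -0.0025 0 0 0" --pt "0 0 -0.0025 0 0 0" --pt "0 0 0 0 0 0"

```text
t: 4.47
eef_pos: [0.4726, -0.0156, 0.0478]
tool_rot: [179.9, 0.0, 22.4]
contact_force: [-5.0, -0.9, 12.8]
width: -0.0001
grip_force: 6.3
```

Near left is the slack corner: it sank about 4.2 mm and then went hard. Moving to its tab.

>>> jog_arm --pt "0 0 0.075 0 0 0" --pt "-0.003 0.077 0 0 0 0" --pt "-0.003 0.077 0 0 0 0" --pt "-0.003 0.077 0 0 0 0" --pt "0 0 0 0 0 0"

```text
t: 4.88
eef_pos: [0.4683, 0.082, 0.0754]
tool_rot: [-179.8, -0.1, 22.8]
contact_force: [-0.6, -0.9, -0.5]
width: 0.0002
grip_force: 0.0
```

>>> jog_arm --pt "0 0 -0.025 0 0 0" --pt "0 0 -0.02 0 0 0" --pt "0 0 -0.01 0 0 0" --pt "0 0 -0.01 0 0 0" --pt "0 0 0 0 0 0"

```text
t: 5.3
eef_pos: [0.4679, 0.0772, 0.0488]
tool_rot: [-179.8, 0.1, 22.4]
contact_force: [-0.8, 0.3, 1.2]
width: 0.0001
grip_force: 0.6
```

>>> jog_arm --pt "0 0 -0.0075 0 0 0" --pt "0 0 -0.0075 0 0 0" --pt "0 0 0 0 0 0"

```text
t: 5.55
eef_pos: [0.4689, 0.0771, 0.0438]
tool_rot: [-179.9, -0.0, 22.4]
contact_force: [-0.2, 0.8, 2.9]
width: -0.0
grip_force: 1.3
```

>>> jog_arm --pt "0 0 -0.0075 0 0 0" --pt "0 0 -0.0075 0 0 0" --pt "0 0 -0.0075 0 0 0" --pt "0 0 0 0 0 0"

```text
t: 5.88
eef_pos: [0.4696, 0.0774, 0.0351]
tool_rot: [-179.9, -0.1, 22.4]
contact_force: [-1.5, 1.6, 3.3]
width: 0.0001
grip_force: 1.6
```

>>> jog_arm --pt "0 0 -0.005 0 0 0" --pt "0 0 -0.005 0 0 0" --pt "0 0 0 0 0 0"

```text
t: 6.13
eef_pos: [0.4698, 0.0775, 0.0325]
tool_rot: [-179.9, -0.2, 22.4]
contact_force: [-3.1, 2.4, 10.3]
width: -0.0
grip_force: 5.1
```

>>> jog_arm --pt "0 0 -0.005 0 0 0" --pt "0 0 -0.003 0 0 0" --pt "0 0 0 0 0 0" --pt "0 0 0 0 0 0"

```text
t: 6.47
eef_pos: [0.4701, 0.0775, 0.0323]
tool_rot: [-180.0, -0.2, 22.4]
contact_force: [-8.5, 1.8, 24.3]
width: -0.0001
grip_force: 12.3
```

The tab is flat on its rest at 32.4 mm with 24 N. Going back for the check press.

>>> jog_arm --pt "0 0 0.06 0 0 0" --pt "0 0 0.06 0 0 0" --pt "0.003 -0.077 0 0 0 0" --pt "0.003 -0.077 0 0 0 0" --pt "0.003 -0.077 0 0 0 0"

```text
t: 6.88
eef_pos: [0.4728, -0.017, 0.0757]
tool_rot: [179.9, -0.0, 22.5]
contact_force: [0.9, 0.5, 0.4]
width: -0.0003
grip_force: 0.0
```

>>> jog_arm --pt "0 0 -0.025 0 0 0" --pt "0 0 -0.02 0 0 0" --pt "0 0 -0.005 0 0 0" --pt "0 0 0 0 0 0"

```text
t: 7.22
eef_pos: [0.4708, -0.0146, 0.0535]
tool_rot: [-179.9, 0.2, 22.5]
contact_force: [0.4, -0.3, 0.3]
width: -0.0001
grip_force: 0.0
```

```bash
python3 - <<'E'
from h import *
s=bot.state(); print(s['t'],s['eef_pos'])
d=bot.snapshot("scene"); save('scene',d['color'])
E
```

```text
7.2167 [ 0.47077203 -0.01458199  0.05348764]
```

View pics/scene.png

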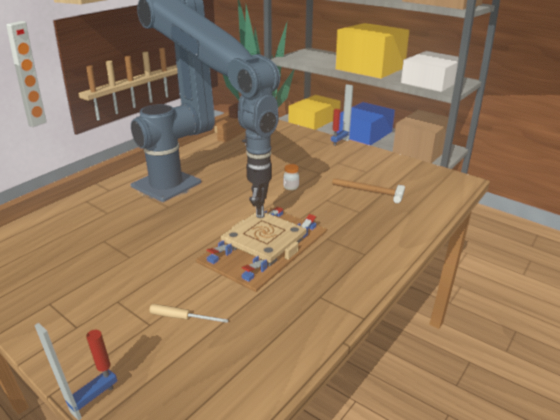

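The scene view shows the gripper over the near-left disc at about (260,212). That corner's tab, near (277,211), is low, the other tabs are still up, and nothing else has moved.

>>> jog_arm --pt "0 0 -0.0025 0 0 0" --pt "0 0 -0.0025 0 0 0" --pt "0 0 -0.0025 0 0 0" --pt "0 0 -0.0025 0 0 0" --pt "0 0 0 0 0 0"

```text
t: 7.68
eef_pos: [0.4727, -0.0148, 0.0519]
tool_rot: [-180.0, -0.0, 22.5]
contact_force: [0.1, 0.9, 2.1]
width: 0.0003
grip_force: 1.1
```

>>> jog_arm --pt "0 0 -0.0025 0 0 0" --pt "0 0 -0.0025 0 0 0" --pt "0 0 0 0 0 0"

```text
t: 7.93
eef_pos: [0.4727, -0.0147, 0.0508]
tool_rot: [-180.0, -0.1, 22.5]
contact_force: [-3.1, 2.2, 6.8]
width: -0.0002
grip_force: 3.5
```

>>> jog_arm --pt "0 0 -0.0025 0 0 0" --pt "0 0 -0.0015 0 0 0" --pt "0 0 0 0 0 0" --pt "0 0 0 0 0 0"

```text
t: 8.27
eef_pos: [0.4727, -0.0148, 0.0507]
tool_rot: [-180.0, -0.1, 22.5]
contact_force: [-5.5, 2.3, 14.3]
width: 0.0
grip_force: 6.9
```

The shim carries it: the corner sank 1.3 mm and held at 14 N. Moving clear.

>>> jog_arm --pt "0 0 0.03 0 0 0" --pt "0 0 0.08 0 0 0" --pt "0 0 0.08 0 0 0" --pt "-0.06 0 0.07 0 0 0" --pt "-0.08 0 0.05 0 0 0"

```text
t: 8.68
eef_pos: [0.4184, -0.0159, 0.1749]
tool_rot: [179.8, -0.2, 22.5]
contact_force: [-0.1, -1.4, 1.0]
width: 0.0001
grip_force: 0.0
```

>>> jog_arm --pt "-0.09 0 0.03 0 0 0" --pt "-0.08 0 0.03 0 0 0" --pt "-0.06 0 0 0 0 0" --pt "0 0 0 0 0 0"

```text
t: 9.02
eef_pos: [0.3219, -0.0153, 0.1975]
tool_rot: [179.9, -0.1, 22.4]
contact_force: [1.1, 0.4, -0.2]
width: -0.0003
grip_force: 0.0
```

```bash
python3 - <<'E'
from h import *
s=bot.state(); print(s['t'],s['eef_pos'],s['contact_force'])
a=dict(np.load('top.npz'))['color'];d=bot.snapshot("top")
save('fin',cv2.resize(np.hstack([a[155:265,235:400],d['color'][155:265,235:400]]),None,fx=2.4,fy=2.4,interpolation=cv2.INTER_CUBIC))
E
```

```text
9.0167 [ 0.32188034 -0.01530475  0.19746102] [ 1.11155955  0.36853273 -0.21853321]
```

View pics/fin.png

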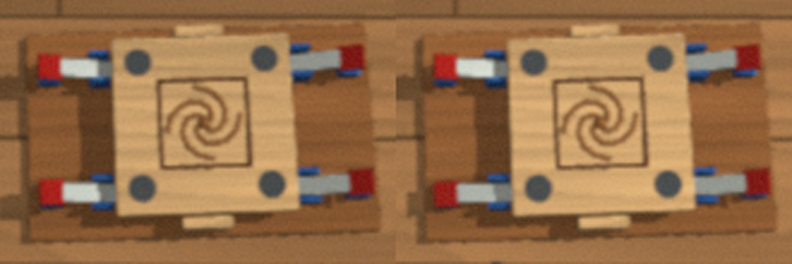

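The before/after crops match except for the near-left shim. Its tongue, at about (485,193) in the right-hand crop, is now shaded as flat, and the plate and the other three shims are unchanged.

```bash
python3 -c "
from plant import bot
print(bot.close_job())"
```

```text
the job is handed in; nothing more can be done
None
```

The slack corner was the near left one: its shim is now flat and held the corner at 14 N with about 1.3 mm of sink, the other three shims are still up, the arm is clear and the job is handed in (the far corners weren't pressed, as the slack one turned up second).

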